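# Stop the portable hob from rocking

## Robot

A 6-joint arm with a two-finger parallel gripper is mounted at the origin on a cart in front of the work surface, level with it; the furniture and walls round the work are solid. World frame = base frame: x ahead of the robot, y to its left, z up, the work surface at z = 0. Lengths are in m, angles in rad, forces in N, time in s.
With the tool pointing down it reaches from about 0.3 to 0.875 m from the base axis. Payload 6.4 kg.
Tool frame: the origin (TCP) lies at the very end of the fingers, on their centre line; the grasp point (between the pads) lies 19 mm behind it; z points along the fingers, y is the line along which they close (so a half turn about z gives the same grasp; the last joint's range is limited). The gripper opens to 85 mm and grips with 20 to 120 N. Pads are 22 mm wide; open, the fingers measure 114 mm over their backs; the gripper's body (76 mm by 85 mm) begins 54 mm behind the grasp point. The pads swing forward as they close: fully open they stand 13 mm farther back than shut.
Start: joints at [-1.501, 0.181, 1.607, -0, 1.354, -0.206], TCP at [0.157, -0.553, 0.192] pointing down, gripper open.
Joint ranges: [-2.99, 2.99], [-0.89, 2.07], [0.3, 2.58], [-1.14, 4.28], [0, 2.63], [-3.12, 3.12]. Speed limits (rad/s): [2.57, 2.57, 3.01, 3.14, 3.14, 3.14].

## Interface

Orientations are given as a unit quaternion [w, x, y, z].
In Python, from bench import ctrl gives the robot as it stands.
- The arm moves only by the shell command python3 jog.py 'ROWS'. ROWS is a JSON list of rows, 1 to 10 of them, each of 7 numbers: dx, dy, dz in m, then a rotation vector rx, ry, rz in rad, then the opening from 0.0 (shut) to 1.0 (fully open); each row is the pose to reach, as a shift and turn from the pose commanded when the command began, along the tool's axes at that moment; what a row does not reach only later rows make up. A row lasts 1/8 s, in which the tool goes at most 0.0625 m and 0.188 rad, less where a joint would pass 70% of its speed; a pose out of reach is approached as far as the arm can. The fingers move at their own pace and stop on an object; the grip force is fixed at half the most. Time passes only in rows, so rows that do not move let the fingers close. It prints the time, the measured TCP pose, the force, the opening and the grip force at its end.
- ctrl.get_obs(): the state, without advancing time (a new reading comes with each control period).
- ctrl.camera(name): name is "side" or "top" or "wrist"; returns the picture (384x512x3 uint8, blue, green, red); there is no depth.
- ctrl.camera_params(name): a dict with "fovy" (degrees; the focal length in pixels is half the picture's height over the tangent of half this angle, whatever the lens; pixels are square), "cx", "cy" (the principal point, pixels), "view" (4x4, takes a point from world to camera coordinates). Camera axes: x right, y up, looking along -z (the intrinsics and any distortion apply to the point x, -y, -z); pixel columns grow to the right and rows downward; lengths in m; the calibration is good to about 2 mm. A picture is of the moment at which its call begins: read the wrist's pose just before it. camera_params takes no time and is no camera call; for the wrist camera it gives the pose at the moment of the call.
- ctrl.hand_in(): hands the job in; it is judged then, once.
The state is a dict: "time_s": time; "q": joint angles; "dq": joint speeds; "joint_efforts": joint torques, N m; "eef_pos": TCP position; "eef_rot": TCP orientation; "wrist_force": force on the tool from outside, world axes, zero at the start; "torque": the same for the moment, N m; "opening": opening from 0.0 (shut) to 1.0 (fully open); "grasp_force": force on a finger pad.
Only numpy, scipy, OpenCV 4.12 (cv2) and the standard library are available. Lean on these libraries where they do the work, as an engineer would, in place of code of your own. Each camera call takes 0.05 s, during which the arm holds its last target. There are 200 camera calls.

## Task

The little portable hob under the moka pot leans and rocks because its two screw feet are set wrongly. Turn the two black knobs on its front corners, each the way it needs, until the hob stands level and steady with all four feet bearing on the worktop. Leave the moka pot standing on it and the hob where it is, and do not shove or knock over the things round it.

Things in the scene. Friction and masses are not known exactly. Their poses are not given: they have to be found in the camera images.
- hob: portable hob: flat square steel box 210 x 210 mm, about 2.5 kg. Origin: its centre, in the plane of the undersides of its fixed rear feet; z up, x to its rear, y to its left. Box 18 to 40 mm above the origin, glass panel in the rear part up to 42 mm. Feet at (78, 80), (78, -80) mm fixed, at (-78, 80), (-78, -80) mm (front) screws with a black knob above the deck. Friction holds it in place
- foot_l: left front screw foot: vertical spindle through the hob with a rubber sole (26 mm across) below and the knob above. Origin: underside of its sole when unloaded. The soles of all four feet give about 0.08 mm per N. The hob leans or rocks while a front foot is longer or shorter than the rear ones
- foot_r: right front screw foot with its knob, likewise
- foot_rear_l: left rear foot, fixed length 18 mm; origin at the centre of its sole's underside
- foot_rear_r: right rear foot, fixed length 18 mm; origin at the centre of its sole's underside
- knob_l_top (a point): centre of the top face of the left knob: round ribbed black plastic cylinder 36 mm across, 30 mm tall, vertical axis, white line on top. Clockwise from above screws knob and foot down through the hob, 2 mm per radian (12.6 mm a turn), lengthening the foot and raising that corner; anticlockwise shortens it. It turns against 0.06 N m of friction and stays where left
- knob_r_top (a point): the same for the right knob. Each may start up to 3.2 rad off, to either side; stops at 3.7 rad either way from the right setting. At the right setting (foot as long as the rear ones) the gap between deck and knob is 10 mm
- deck_l (a point): point of the steel deck on the left knob's axis, fixed to the hob. At the right setting the knob's top is 40 mm above it (less: foot too long; more: foot too short)
- deck_r (a point): the same for the right knob
- pad_l (a point): centre of the underside of the left front foot's sole (z = 0 when it rests on the worktop)
- pad_r (a point): the same for the right front foot
- moka: moka coffee pot standing on the hob's glass panel, 87 mm wide, 137 mm over handle and body, 154 mm tall; origin under the middle of those 137 mm, its body's axis 15 mm to its +y, handle to its -y reaching 68 mm; z up
- flask: slim orange steel flask, 72 mm across, 250 mm tall; origin at centre of the underside, z up. Flask and pepper mill stand close to the hob, either one before its front edge between the knobs, the other beside its right knob
- mill: dark wooden pepper mill, 58 mm across, 170 mm tall; origin at centre of the underside, z up
- spice: small spice jar with black lid, 45 mm across, 105 mm tall, off the hob's right front corner; origin at centre of the underside, z up
- mug: green and white mug, 86 x 120 mm with handle, 88 mm tall, in front of the sink; origin at centre of the underside, z up

How it is judged:
By the outcome, as a careful person would: the job done as asked, in the order asked, and still so for the second after the job is handed in, with the robot touching nothing.
It also fails if it takes over 72 s, if anything falls off the work surface, if the arm or the gripper's body presses on something with over 40 N, if the wrist force passes 120 N, or if a joint passes its speed limit or range.

## Working session

There is one attempt and no reset: what is moved stays moved. The work goes in short steps, Python scripts to look and compute and a shell command to move; the robot and the scene stay as the last step left them, time stands still between calls to the robot, and variables do not carry over. Pictures are saved under pics/ and viewed, at most 10 in all, crops included, and the job is handed in when it is done.

```bash
ls; mkdir -p pics
cat > h.py <<'E'
import numpy as np,cv2,json
from bench import ctrl
def snap(n,f):
    p=ctrl.camera_params(n); im=ctrl.camera(n); cv2.imwrite(f'pics/{f}.png',im)
    json.dump({k:(np.array(v).tolist() if not isinstance(v,(int,float,str)) else v) for k,v in p.items()},open(f'pics/{f}.json','w')); return im,p
E
python3 - <<'E'
from h import *
a,p=snap('side','s0');b,q=snap('top','t0')
cv2.imwrite('pics/v0.png',cv2.resize(np.vstack([a,b]),None,fx=0.78,fy=0.78))
print(p,q); print(ctrl.get_obs())
E
```

```text
bench.py
jog.py
pics
{'fovy': 53.60598150479707, 'cx': 255.17596314737784, 'cy': 189.7868615289939, 'view': array([[-0.84083003,  0.54118207, -0.01126154,  0.61554552],
       [-0.43361749, -0.66096314,  0.61245702, -0.02147129],
       [ 0.32400729,  0.51985545,  0.79042367, -1.10175765],
       [ 0.        ,  0.        ,  0.        ,  1.        ]])} {'fovy': 54.105477230894294, 'cx': 256.5991673342468, 'cy': 179.62390841304227, 'view': array([[-0.00648195, -0.99996816,  0.00465516, -0.30833974],
       [ 0.99721495, -0.00611808,  0.07432981, -0.53187148],
       [-0.07429896,  0.005124  ,  0.99722285, -0.92027652],
       [ 0.        ,  0.        ,  0.        ,  1.        ]])}
{'time_s': 0.1, 'q': array([-1.50130160e+00,  1.81475847e-01,  1.60788854e+00, -2.71905218e-05,
        1.35377421e+00, -2.06301726e-01]), 'dq': array([-0.00083563, -0.00185235, -0.00080284,  0.00013258, -0.00045989,
        0.00060878]), 'joint_efforts': array([ 4.24857826e-04, -4.45874119e+01, -3.52239561e+01, -2.54399574e-04,
        4.08853433e-03,  1.46712398e-05]), 'eef_pos': array([ 0.15654834, -0.5527167 ,  0.19087857]), 'eef_rot': array([-7.72072402e-04,  9.90506397e-01,  1.37464469e-01,  3.95897724e-05]), 'wrist_force': array([0.36932006, 0.9097732 , 0.81543439]), 'torque': array([-0.00406807, -0.05375541,  0.00959008]), 'grasp_force': 0.0, 'opening': 1.0000685039431254}
```

```bash
python3 -c "
import cv2
for n in 's0','t0':cv2.imwrite('pics/'+n+'v.png',cv2.resize(cv2.imread('pics/'+n+'.png'),(800,600),interpolation=cv2.INTER_CUBIC))"
```

```text
(no output)
```

View pics/s0v.png

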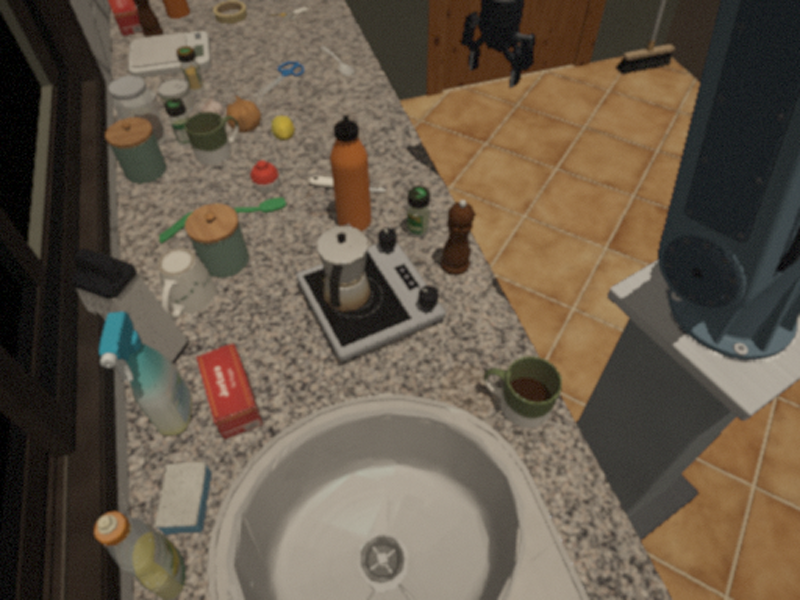

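View pics/t0v.png

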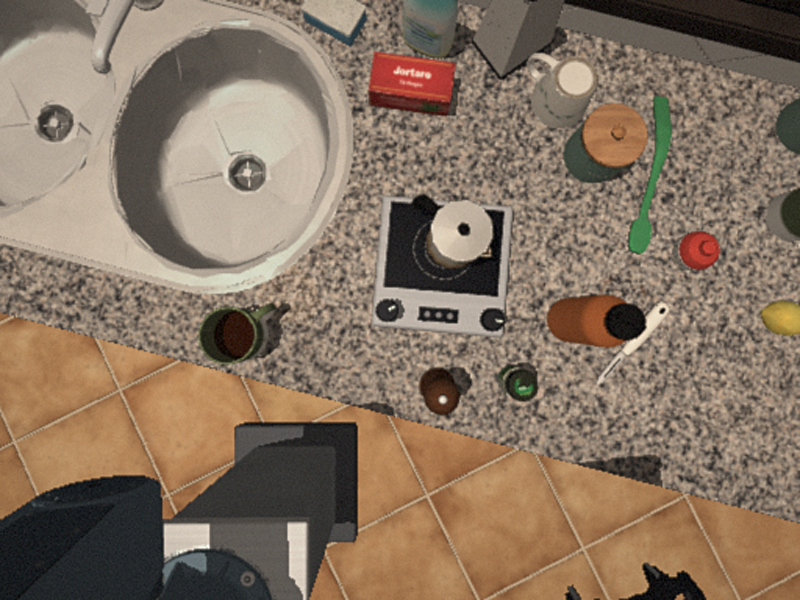

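The side view shows the left knob at (428,298) and the right knob at (388,240), with the flask beside the right knob and the mill in front. In the top view the left knob is at (389,309), the right at (493,319), the mill at (440,392), the spice jar at (520,383) and the flask at (590,322).

```bash
cat >> h.py <<'E'
from scipy.optimize import least_squares
def load(f): return json.load(open(f'pics/{f}.json'))
def proj(p,X):
    f=192/np.tan(np.radians(p['fovy'])/2); c=np.array(p['view'])@np.append(X,1)
    return np.array([p['cx']+f*c[0]/-c[2], p['cy']+f*c[1]/c[2]])
def tri(obs,x0=(.5,-.3,.1)):
    r=least_squares(lambda X:np.concatenate([proj(p,X)-u for p,u in obs]),x0); return r.x,np.abs(r.fun).max()
def atz(p,u,z):
    return least_squares(lambda X:proj(p,[X[0],X[1],z])-u,(.5,-.3)).x
E
python3 - <<'E'
from h import *
s,t=load('s0'),load('t0');k=1/1.5625
for n,a,b in [('kl',(428,291),(389,309)),('kr',(388,233),(493,319)),('flasktop',(346,120),(626,321)),('milltop',(461,205),(441,401)),('spice',(419,190),(522,382))]:
    print(n,tri([(s,np.array(a)*k),(t,np.array(b)*k)]))
for c in [(385,197),(512,206),(503,334),(373,327)]: print(atz(t,np.array(c)*k,.04))
for n in 's0','t0':
    im=cv2.imread(f'pics/{n}.png'); im=im[135:215,225:305] if n[0]=='s' else im[120:270,230:410]
    cv2.imwrite(f'pics/{n}c.png',cv2.resize(im,None,fx=5 if n[0]=='s' else 4,fy=5 if n[0]=='s' else 4,interpolation=cv2.INTER_CUBIC))
E
```

```text
kl (array([ 0.48272462, -0.292846  ,  0.07667117]), np.float64(0.3059776596935535))
kr (array([ 0.46695745, -0.44870918,  0.07760937]), np.float64(0.18493519407206804))
flasktop (array([ 0.46308904, -0.58311855,  0.24731902]), np.float64(0.6620911716410376))
milltop (array([ 0.35885641, -0.36531573,  0.15893215]), np.float64(1.521470540215205))
spice (array([ 0.37640413, -0.48182185,  0.11548369]), np.float64(0.6384243863332699))
[ 0.66157605 -0.2871945 ]
[ 0.64602251 -0.48835246]
[ 0.44410844 -0.47015867]
[ 0.45630482 -0.26757518]
```

Run:
```python
from h import *
from scipy.spatial.transform import Rotation as R
o=ctrl.get_obs();p=ctrl.camera_params('wrist')
V=np.array(p['view']);q=o['eef_rot'];T=np.eye(4);T[:3,:3]=R.from_quat(q[[1,2,3,0]]).as_matrix();T[:3,3]=o['eef_pos']
print(p['fovy'],p['cx'],p['cy']);print((np.linalg.inv(V@T)).round(3));print(T.round(3))
```

```text
71.35008675088046 255.70560702910788 188.78123535848164
[[-0.001  0.966  0.26   0.067]
 [ 1.     0.     0.001 -0.   ]
 [ 0.001  0.26  -0.966 -0.183]
 [ 0.     0.     0.     1.   ]]
[[ 0.962  0.272 -0.     0.157]
 [ 0.272 -0.962  0.002 -0.553]
 [ 0.    -0.002 -1.     0.191]
 [ 0.     0.     0.     1.   ]]
```

View pics/s0c.png

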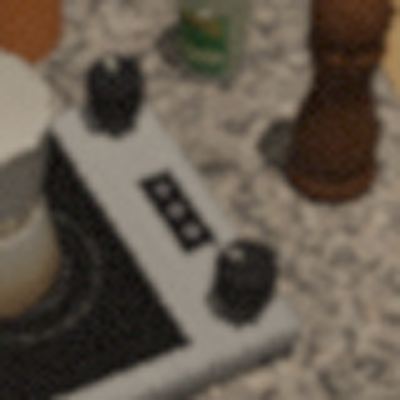

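```bash
R='[0.357,-0.159,-0.03,0,0,0.37,0.6]'; python3 jog.py '[[0,0,-0.05,0,0,0.1,0.6],[0.357,-0.159,-0.05,0,0,0.37,0.6],[0.357,-0.159,-0.05,0,0,0.37,0.6],[0.357,-0.159,-0.05,0,0,0.37,0.6],[0.357,-0.159,-0.05,0,0,0.37,0.6],[0.357,-0.159,-0.05,0,0,0.37,0.6],[0.357,-0.159,-0.05,0,0,0.37,0.6],[0.357,-0.159,-0.05,0,0,0.37,0.6],[0.357,-0.159,-0.03,0,0,0.37,0.6],[0.357,-0.159,-0.03,0,0,0.37,0.6]]'
python3 - <<'E'
from h import *
a,p=snap('wrist','w1')
cv2.imwrite('pics/w1v.png',cv2.resize(a,(800,600),interpolation=cv2.INTER_CUBIC))
E
```

```text
time_s: 1.35
eef_pos: [0.4556, -0.3024, 0.2198]
eef_rot: [-0.001, 0.999, -0.047, -0.002]
wrist_force: [-0.7, 0.5, 1.1]
opening: 0.603
grasp_force: 0.0
```

View pics/w1v.png

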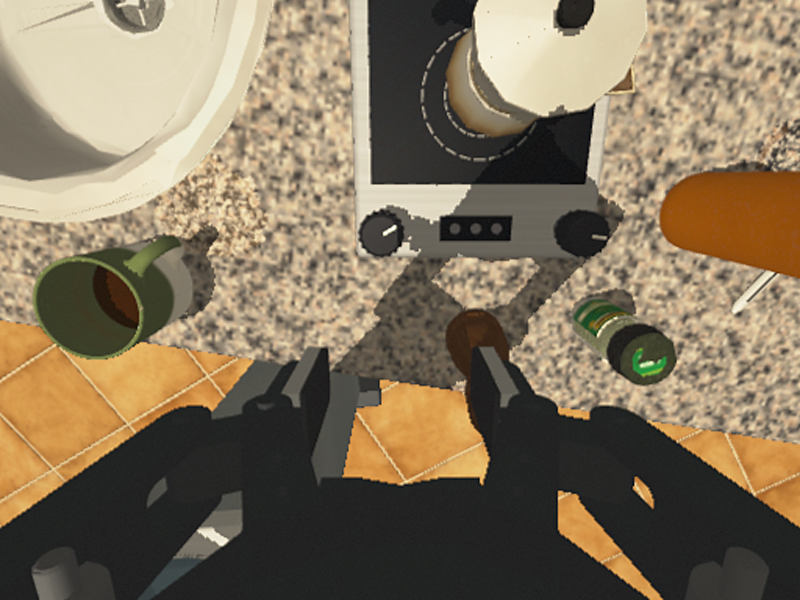

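```bash
cat >> h.py <<'E'
from scipy.spatial.transform import Rotation as R
def tool():
    o=ctrl.get_obs();q=o['eef_rot'];return R.from_quat(q[[1,2,3,0]]).as_matrix(),o['eef_pos']
def togo(X): M,p=tool(); return (M.T@(np.array(X)-p)).round(4)
E
python3 - <<'E'
from h import *
s,t,w=load('s0'),load('t0'),load('w1');k=1/1.5625
S=lambda a:(s,np.array(a)*k)
Tt=lambda a:(t,np.array(a)*k)
W=lambda a:(w,np.array(a)*k)
for n,a,b,c in [('kl',(428,291),(389,309),(382,232)),('kr',(388,233),(493,319),(582,231)),('mokaknob',(342,238),(463,229),(575,8)),('flask',(346,120),(626,321),None),('spice',(419,190),(522,382),(652,355))]:
    o=[S(a),Tt(b)]+([W(c)] if c else []);print(n,tri(o))
    if c: print('   top+w',tri(o[1:]))
print('FL corner',tri([S(((58.4+225)/k,200/k)),Tt((373,327)),W((358,254))]))
print(atz(w,np.array((382,232))*k,.078),atz(w,np.array((582,231))*k,.078))
X=atz(w,np.array((382,232))*k,.078);print(togo([*X,.12]))
E
```

```text
kl (array([ 0.48508937, -0.29082222,  0.07927   ]), np.float64(1.0468166188605608))
   top+w (array([ 0.48420043, -0.29028482,  0.06582384]), np.float64(1.1673594801586091))
kr (array([ 0.46990467, -0.44670847,  0.07414655]), np.float64(1.6041058680311266))
   top+w (array([ 0.46828809, -0.4530016 ,  0.05585269]), np.float64(0.3674890943435116))
mokaknob (array([ 0.58908517, -0.39306817,  0.18738829]), np.float64(1.631447547805294))
   top+w (array([ 0.58786222, -0.39168827,  0.1915782 ]), np.float64(1.3782245739471364))
flask (array([ 0.46308904, -0.58311855,  0.24731902]), np.float64(0.6620911716410376))
spice (array([ 0.37777921, -0.48404309,  0.11095098]), np.float64(1.451736628669778))
   top+w (array([ 0.37776272, -0.48492078,  0.1093176 ]), np.float64(0.5132274879789804))
FL corner (array([ 0.46159022, -0.26505151,  0.02814078]), np.float64(2.162337690523259))
[ 0.48575882 -0.2901978 ] [ 0.47196443 -0.44388801]
[ 0.0287 -0.0155  0.1009]
```

The left knob is at (382,232), the right at (582,231), and the front-left deck corner at (358,254). I'll hover over the left knob for a closer second view.

```bash
python3 jog.py '[[0.029,-0.016,0.05,0,0,0,0.8],[0.029,-0.016,0.1,0,0,0,0.8],[0.029,-0.016,0.1,0,0,0,0.8],[0.029,-0.016,0.1,0,0,0,0.8]]'
python3 - <<'E'
from h import *
a,p=snap('wrist','w2')
cv2.imwrite('pics/w2v.png',cv2.resize(a,(800,600),interpolation=cv2.INTER_CUBIC))
E
```

```text
time_s: 1.9
eef_pos: [0.4878, -0.2914, 0.124]
eef_rot: [0.001, 0.999, -0.048, 0.001]
wrist_force: [-0.2, 0.4, 0.7]
opening: 0.802
grasp_force: 0.0
```

View pics/w2v.png

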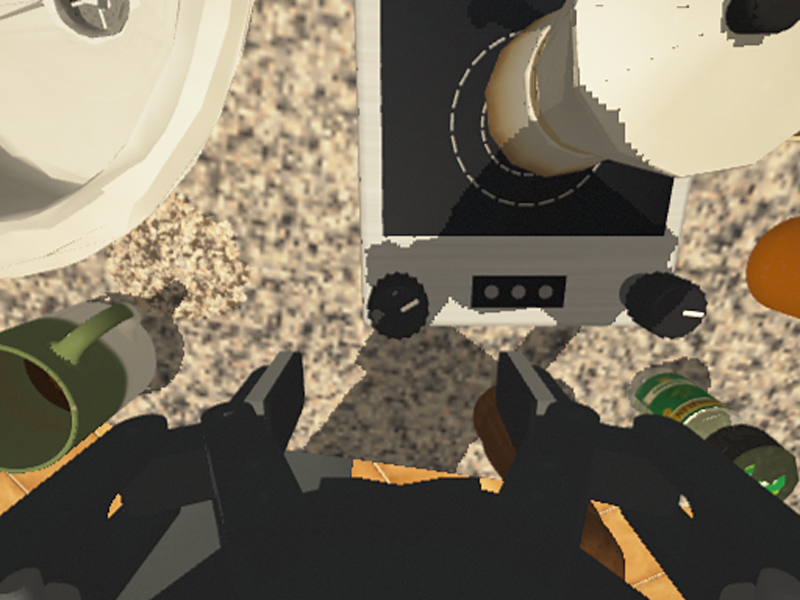

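Left knob's top centre is at (399,306) and the right's at (683,310), with the front-left corner at (364,325). The right knob seems to stand higher off the deck than the left.

Run:
```python
from h import *
s,t,w,v=[load(n) for n in('s0','t0','w1','w2')];k=1/1.5625
P=lambda *l:[(c,np.array(u)*k) for c,u in zip((s,t,w,v),l) if u]
print('kl',tri(P((428,291),(389,309),(382,232),(399,306))))
print('kr',tri(P((388,233),(493,319),(588,231),(683,310))))
for u in [(399,306),(683,310)]:
  for z in .07,.08,.09: print(z,atz(v,np.array(u)*k,z))
for u in [(364,325),(672,322),(384,236),(663,235)]: print(u,atz(v,np.array(u)*k,.04))
X=[*atz(v,np.array((399,306))*k,.078),.055];print('togo',togo(X))
a=cv2.imread('pics/w2.png')[145:220,225:460];cv2.imwrite('pics/w2c.png',cv2.resize(a,None,fx=3.4,fy=3.4,interpolation=cv2.INTER_CUBIC))
```

```text
kl (array([ 0.48551631, -0.29039284,  0.07731895]), np.float64(1.2156828558025836))
kr (array([ 0.47088288, -0.44689539,  0.08429169]), np.float64(1.5947531637295924))
0.07 [ 0.48391367 -0.28983582]
0.08 [ 0.48685758 -0.29012715]
0.09 [ 0.4898015  -0.29041848]
0.07 [ 0.46529135 -0.45722923]
0.08 [ 0.46902103 -0.45045738]
0.09 [ 0.47275071 -0.44368553]
(364, 325) [ 0.46405284 -0.26418668]
(672, 322) [ 0.44626604 -0.47083437]
(384, 236) [ 0.52229062 -0.28391716]
(663, 235) [ 0.505881   -0.46092715]
togo [-0.0024 -0.0017  0.0697]
```

View pics/w2c.png

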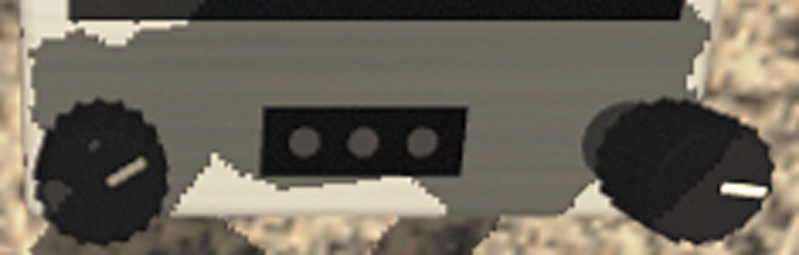

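```bash
python3 jog.py '[[-0.002,-0.002,0.035,0,0,0,0.7],[-0.002,-0.002,0.067,0,0,0,0.7],[-0.002,-0.002,0.067,0,0,0,0.7],[-0.002,-0.002,0.067,0,0,0,0.2],[-0.002,-0.002,0.067,0,0,0,0.2],[-0.002,-0.002,0.067,0,0,0,0.2],[-0.002,-0.002,0.067,0,0,0,0.2],[-0.002,-0.002,0.067,0,0,0,0.2]]'
python3 -c "
from h import *
o=ctrl.get_obs();print(o['q'].round(3),o['torque'].round(3),o['joint_efforts'].round(2))"
```

```text
time_s: 2.95
eef_pos: [0.4854, -0.2877, 0.0548]
eef_rot: [0.0, 0.999, -0.047, 0.0]
wrist_force: [-0.2, 0.1, 0.4]
opening: 0.202
grasp_force: 0.0
[-0.745  0.318  1.74   0.     1.084  0.92 ] [ 0.054  0.032 -0.008] [ -0.   -46.47 -30.22  -0.    -0.    -0.  ]
```

Run:
```python
from h import *
a,p=snap('wrist','w3')
cv2.imwrite('pics/w3v.png',cv2.resize(a,(800,600),interpolation=cv2.INTER_CUBIC))
print(proj(p,tool()[1])/0.64)
```

```text
[401.52077938 330.72227552]
```

View pics/w3v.png

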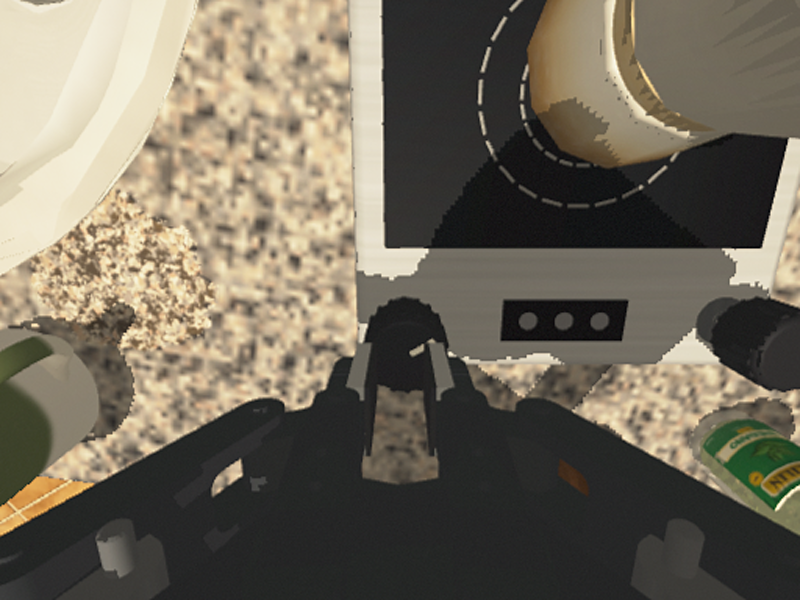

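The left knob spans x 365–446 with its top at row 298. The fingertips sit at row ~345, and the line at (425,347) is partly hidden by a finger, so nothing is gripped. I'll fit the knob cylinders to their silhouettes.

Run:
```python
from h import *
s,t,w,v,w3=[load(n) for n in('s0','t0','w1','w2','w3')]
th=np.linspace(0,2*np.pi,48)
def ext(p,X):
    q=np.array([proj(p,[X[0]+.018*np.cos(a),X[1]+.018*np.sin(a),z]) for z in (X[2],X[2]-.03) for a in th])
    return np.r_[q.min(0),q.max(0)]
L=[(v,[235.6,173.5,274.4,216.8]),(s,[267,182.4,280.6,200.2])]
Rr=[(v,[400.6,173.8,452.6,216.5]),(s,[225+86/5,135+55/5,225+143/5,135+133/5])]
for n,l in('L',L),('R',Rr):
    for sub in (l,l[:1],l[1:]):
        r=least_squares(lambda X:np.concatenate([ext(p,X)-u for p,u in sub]),(.48,-.3 if n=='L' else -.45,.08));print(n,r.x.round(4),r.fun.round(1))
for zz in (.078,.088): print('w3 ext',ext(w3,[.4855,-.2904,zz])*1.5625)
```

```text
L [ 0.4819 -0.2894  0.0721] [-0.1 -0.7  0.3  0.2  0.8  0.4  0.5 -0.5]
L [ 0.4806 -0.2892  0.0683] [ 0.1 -0.1 -0.1  0.1]
L [ 0.4982 -0.2705  0.1042] [-0.1  0.1  0.1 -0.1]
R [ 0.4595 -0.4649  0.0547] [-0.5  0.8  0.3 -0.6 -0.6 -0.1  0.1 -0.4]
R [ 0.4598 -0.4645  0.0554] [-0.5  0.7  0.5 -0.6]
R [ 0.4554 -0.4704  0.0463] [-0.2  0.2  0.3 -0.2]
w3 ext [364.43127499 288.80506014 452.21621527 389.09209163]
w3 ext [362.30751711 294.32924052 455.33919417 401.08581683]
```

```bash
python3 jog.py '[[0,0,0,0,0,0,0.0],[0,0,0,0,0,0,0.0],[0,0,0,0,0,0,0.0],[0,0,0,0,0,0,0.0]]'
python3 - <<'E'
from h import *
a,p=snap('wrist','w4')
c=a[150:310,170:370]
cv2.imwrite('pics/w4v.png',cv2.resize(c,(750,600),interpolation=cv2.INTER_CUBIC))
print(ctrl.get_obs()['torque'])
E
```

```text
time_s: 3.5
eef_pos: [0.4854, -0.2877, 0.0547]
eef_rot: [-0.0, 0.999, -0.047, -0.0]
wrist_force: [0.7, 0.7, 0.7]
opening: 0.004
grasp_force: 0.0
[-0.01705922 -0.0116842   0.00043816]
```

View pics/w4v.png

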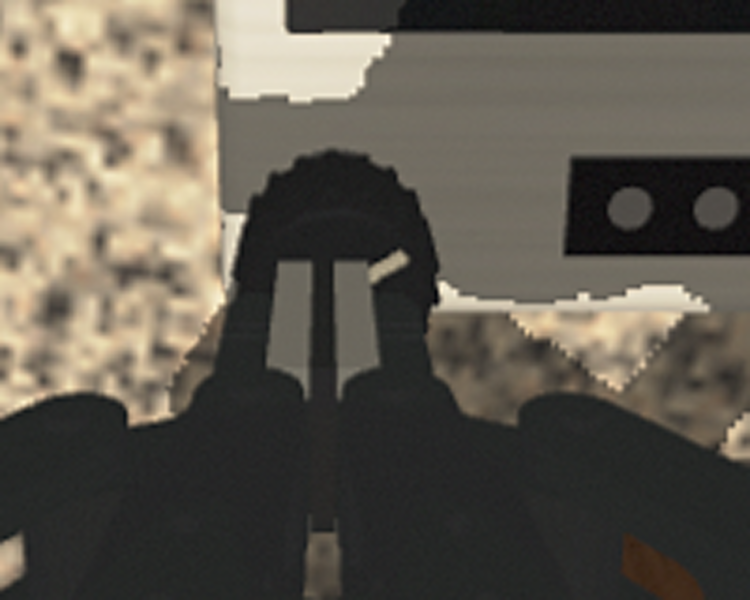

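Shut fingers, with their front-face tops at about crop row 260, cover the knob disc. The disc's far rim is at row ~215 and the skirt's at ~150. The fingers seem to be in front of or above the knob, so I'll check the projections.

Run:
```python
from h import *
p=load('w4');M,X=tool()
for dz in (0,.02,.04,.06): 
  for dx in (-.011,0,.011): print(dz,dx,proj(p,X+M@[dx,0,-dz]).round(1))
for z in (.06,.07,.08): print(z,atz(p,(260,234.8),z))
print('rim far r215',[atz(p,(260,207.3),z).round(4) for z in(.06,.07,.08)],'skirt r150',[atz(p,(260,190),z).round(4) for z in(.03,.04,.05)])
```

```text
0 -0.011 [257.  225.8]
0 0 [257.  211.7]
0 0.011 [257.  197.1]
0.02 -0.011 [257.1 237.6]
0.02 0 [257.1 222.2]
0.02 0.011 [257.1 206.2]
0.04 -0.011 [257.2 252.4]
0.04 0 [257.2 235.3]
0.04 0.011 [257.2 217.5]
0.06 -0.011 [257.4 271.3]
0.06 0 [257.4 252.1]
0.06 0.011 [257.4 232.1]
0.06 [ 0.46947975 -0.28834459]
0.07 [ 0.47410557 -0.28862145]
0.08 [ 0.4787314  -0.28889832]
rim far r215 [array([ 0.4903, -0.2902]), array([ 0.4938, -0.2904]), array([ 0.4972, -0.2906])] skirt r150 [array([ 0.4946, -0.2911]), array([ 0.4973, -0.2912]), array([ 0.5001, -0.2913])]
```

Run:
```python
from h import *
a,p=snap('side','s4')
M,X=tool();u=proj(p,X);print(u, [((proj(p,X+M@[0,0,-d])-u)*7+[315,385]).round() for d in (0,.019,.04,.073)])
x0,y0=int(u[0])-45,int(u[1])-55
print(x0,y0)
c=cv2.resize(a[y0:y0+80,x0:x0+100],None,fx=7,fy=7,interpolation=cv2.INTER_CUBIC)
print((u-[x0,y0])*7)
cv2.imwrite('pics/s4v.png',np.clip(c*1.6,0,255).astype(np.uint8))
```

```text
[273.65209093 192.78483696] [array([315., 385.]), array([316., 355.]), array([318., 322.]), array([320., 266.])]
228 137
[319.56463651 390.49385875]
```

View pics/s4v.png

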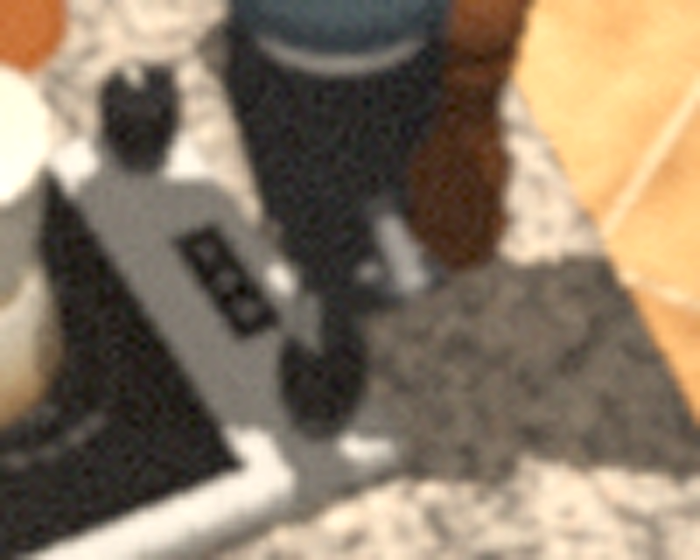

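The side view shows the gripper's fingers ending at about (308,320), and the knob is at (325,375). So the tips end some 40 mm short of the reported TCP, above the knob. I'll open, centre and descend step by step while watching the force.

```bash
python3 jog.py '[[-0.004,0.002,0,0,0,0,0.7],[-0.004,0.002,0,0,0,0,0.7],[-0.004,0.002,0,0,0,0,0.7],[-0.004,0.002,0.006,0,0,0,0.7],[-0.004,0.002,0.012,0,0,0,0.7],[-0.004,0.002,0.012,0,0,0,0.2],[-0.004,0.002,0.012,0,0,0,0.2],[-0.004,0.002,0.012,0,0,0,0.2],[-0.004,0.002,0.012,0,0,0,0.2],[-0.004,0.002,0.012,0,0,0,0.2]]'
python3 - <<'E'
from h import *
o=ctrl.get_obs();print(o['wrist_force'],o['torque'],o['q'][5])
snap('wrist','w5')
E
```

```text
time_s: 4.85
eef_pos: [0.4813, -0.2894, 0.0428]
eef_rot: [0.0, 0.999, -0.047, 0.0]
wrist_force: [0.4, 0.2, -0.4]
opening: 0.199
grasp_force: 0.0
[ 0.42841208  0.24812301 -0.42471438] [ 0.01146738  0.05800531 -0.02264737] 0.9122895498977691
```

```bash
python3 jog.py '[[0,0,0,0,0,0,0.7],[0,0,0,0,0,0,0.7],[0,0,0,0,0,0,0.7],[0,0,0.004,0,0,0,0.7],[0,0,0.008,0,0,0,0.7],[0,0,0.012,0,0,0,0.7],[0,0,0.012,0,0,0,0.2],[0,0,0.012,0,0,0,0.2],[0,0,0.012,0,0,0,0.2],[0,0,0.012,0,0,0,0.2]]'
python3 - <<'E'
from h import *
o=ctrl.get_obs();print(o['wrist_force'],o['torque'],o['q'][5])
E
```

```text
time_s: 6.15
eef_pos: [0.4811, -0.2894, 0.0308]
eef_rot: [0.0, 0.999, -0.047, -0.0]
wrist_force: [-1.4, -0.7, 1.3]
opening: 0.388
grasp_force: 59.5
[-1.3552445  -0.70693238  1.31550799] [-0.04806019  0.26618633 -0.05869302] 0.9122950875912386
```

It grips at TCP z = 0.031, so the usable tips lie about 40 mm behind the reported TCP. I'll regrip deeper with the wrist pre-turned to leave room for clockwise travel.

```bash
python3 jog.py '[[0,0,0,0,0,0,0.7],[0,0,0,0,0,0,0.7],[0,0,0.003,0,0,-0.15,0.7],[0,0,0.005,0,0,-0.33,0.7],[0,0,0.007,0,0,-0.51,0.7],[0,0,0.007,0,0,-0.69,0.7],[0,0,0.007,0,0,-0.87,0.7],[0,0,0.007,0,0,-1.05,0.7],[0,0,0.007,0,0,-1.23,0.7],[0,0,0.007,0,0,-1.4,0.7]]'
python3 jog.py '[[0,0,0,0,0,-0.18,0.7],[0,0,0,0,0,-0.36,0.7],[0,0,0,0,0,-0.54,0.7],[0,0,0,0,0,-0.6,0.2],[0,0,0,0,0,-0.6,0.2],[0,0,0,0,0,-0.6,0.2],[0,0,0,0,0,-0.6,0.2],[0,0,0,0,0,-0.6,0.2]]'
python3 - <<'E'
from h import *
o=ctrl.get_obs();print(o['wrist_force'],o['torque'],o['q'][5])
E
```

```text
time_s: 7.4
eef_pos: [0.4814, -0.2892, 0.0237]
eef_rot: [0.0, 0.793, 0.61, 0.0]
wrist_force: [-0.1, 0.1, 0.1]
opening: 0.696
grasp_force: 0.0
time_s: 8.4
eef_pos: [0.4823, -0.2891, 0.0243]
eef_rot: [0.001, 0.58, 0.815, 0.001]
wrist_force: [4.2, 3.2, 5.3]
opening: 0.397
grasp_force: 59.3
[4.20864145 3.21572632 5.29652739] [ 0.63057702 -0.59374609  0.07587234] -1.0869696722989326
```

```bash
python3 jog.py '[[0,0,0,0,0,0.12,0.2],[0,0,0,0,0,0.24,0.2],[0,0,0,0,0,0.36,0.2],[0,0,0,0,0,0.48,0.2],[0,0,0,0,0,0.5,0.2]]'
python3 - <<'E'
from h import *
o=ctrl.get_obs();print(o['wrist_force'],o['torque'],o['q'][5]);snap('wrist','w6')
E
```

```text
time_s: 9.02
eef_pos: [0.4829, -0.2892, 0.0242]
eef_rot: [0.001, 0.764, 0.645, 0.001]
wrist_force: [7.0, 4.1, 1.4]
opening: 0.399
grasp_force: 59.4
[6.96216828 4.10767199 1.35307743] [ 0.71092947 -1.12605975  0.04468499] -0.5852554738817544
```

```bash
python3 jog.py '[[0.001,0.001,0,0,0,0.12,0.2],[0.001,0.001,0,0,0,0.24,0.2],[0.001,0.001,0,0,0,0.36,0.2],[0.001,0.001,0,0,0,0.48,0.2],[0.001,0.001,0,0,0,0.6,0.2]]'
python3 - <<'E'
from h import *
o=ctrl.get_obs();print(o['wrist_force'],o['torque'],o['q'][5])
E
```

```text
time_s: 9.7
eef_pos: [0.4837, -0.2892, 0.024]
eef_rot: [0.001, 0.921, 0.39, 0.001]
wrist_force: [6.6, -0.9, -1.3]
opening: 0.395
grasp_force: 59.6
[ 6.56767483 -0.91372492 -1.25261063] [ 0.17483015 -0.95024732  0.12462933] 0.0193955256110613
```

```bash
python3 jog.py '[[0.001,0,0,0,0,0.1,0.2],[0.001,0,0,0,0,0.2,0.2],[0.001,0,0,0,0,0.3,0.2],[0.001,0,0,0,0,0.4,0.2]]'
python3 - <<'E'
from h import *
o=ctrl.get_obs();print(o['wrist_force'],o['torque'],o['q'][5])
E
python3 jog.py '[[0,0,0,0,0,0.1,0.2],[0,0,0,0,0,0.2,0.2],[0,0,0,0,0,0.3,0.2],[0,0,0,0,0,0.4,0.2]]'
python3 - <<'E'
from h import *
o=ctrl.get_obs();print(o['wrist_force'],o['torque'],o['q'][5])
E
```

```text
time_s: 10.2
eef_pos: [0.4842, -0.2892, 0.0238]
eef_rot: [0.002, 0.98, 0.199, 0.001]
wrist_force: [6.4, -3.8, -4.0]
opening: 0.397
grasp_force: 59.9
[ 6.39443266 -3.80277047 -3.97787553] [-0.20213747 -1.00658623  0.07622933] 0.4205335635834103
time_s: 10.7
eef_pos: [0.4848, -0.2895, 0.0239]
eef_rot: [0.002, 1.0, 0.001, 0.002]
wrist_force: [9.0, -5.4, -5.2]
opening: 0.393
grasp_force: 60.0
[ 8.9924822  -5.3798705  -5.16671629] [-0.20124337 -1.46249354  0.10190992] 0.8205698571302187
```

```bash
cat > t.py <<'E'
from h import *
o=ctrl.get_obs();print(o['wrist_force'].round(1),o['torque'].round(3),'q6',o['q'][5].round(4))
E
python3 jog.py '[[0.001,0.001,0,0,0,0.1,0.2],[0.001,0.001,0,0,0,0.2,0.2],[0.001,0.001,0,0,0,0.3,0.2]]'; python3 t.py
python3 jog.py '[[0,0,0,0,0,0.1,0.2],[0,0,0,0,0,0.2,0.2],[0,0,0,0,0,0.3,0.2]]'; python3 t.py
python3 jog.py '[[0,0,0,0,0,0.1,0.2],[0,0,0,0,0,0.2,0.2],[0,0,0,0,0,0.3,0.2]]'; python3 t.py
```

```text
time_s: 11.08
eef_pos: [0.4854, -0.2899, 0.0238]
eef_rot: [0.001, 0.989, -0.149, 0.002]
wrist_force: [6.4, -3.4, -4.0]
opening: 0.396
grasp_force: 60.2
[ 6.4 -3.4 -4. ] [ 0.131 -1.244  0.083] q6 1.1205
time_s: 11.45
eef_pos: [0.4857, -0.2903, 0.0238]
eef_rot: [0.001, 0.956, -0.295, 0.002]
wrist_force: [6.6, -4.2, -4.4]
opening: 0.395
grasp_force: 60.2
[ 6.6 -4.2 -4.4] [-0.18  -1.534  0.117] q6 1.4205
time_s: 11.82
eef_pos: [0.4858, -0.2907, 0.0239]
eef_rot: [0.001, 0.901, -0.434, 0.003]
wrist_force: [6.0, -5.9, -5.6]
opening: 0.391
grasp_force: 60.1
[ 6.  -5.9 -5.6] [-0.495 -1.526  0.078] q6 1.7205
```

```bash
python3 jog.py '[[0,0,0,0,0,0.1,0.2],[0,0,0,0,0,0.2,0.2],[0,0,0,0,0,0.3,0.2]]'; python3 t.py
python3 jog.py '[[0,0,0,0,0,0.1,0.2],[0,0,0,0,0,0.2,0.2],[0,0,0,0,0,0.3,0.2]]'; python3 t.py
python3 - <<'E'
from h import *
a,p=snap('wrist','w7');b,_=snap('side','s7')
cv2.imwrite('pics/w7v.png',np.hstack([cv2.resize(a,(430,322)),cv2.resize(b[130:220,220:323],None,fx=3.57,fy=3.57,interpolation=cv2.INTER_CUBIC)[:322]]))
E
```

```text
time_s: 12.2
eef_pos: [0.4858, -0.2911, 0.0239]
eef_rot: [0.001, 0.826, -0.564, 0.003]
wrist_force: [6.4, -6.6, -5.8]
opening: 0.395
grasp_force: 60.1
[ 6.4 -6.6 -5.8] [-0.839 -1.461  0.099] q6 2.0206
time_s: 12.58
eef_pos: [0.4856, -0.2914, 0.024]
eef_rot: [0.0, 0.732, -0.681, 0.003]
wrist_force: [5.5, -6.7, -5.7]
opening: 0.391
grasp_force: 60.1
[ 5.5 -6.7 -5.7] [-1.138 -1.303  0.07 ] q6 2.3205Traceback (most recent call last):
  File "<stdin>", line 3, in <module>
    return _nx.concatenate(arrs, 1, dtype=dtype, casting=casting)
           ~~~~~~~~~~~~~~~^^^^^^^^^^^^^^^^^^^^^^^^^^^^^^^^^^^^^^^
ValueError: all the input array dimensions except for the concatenation axis must match exactly, but along dimension 0, the array at index 0 has size 322 and the array at index 1 has size 321
```

```bash
python3 jog.py '[[0,0,0,0,0,0.1,0.2],[0,0,0,0,0,0.2,0.2],[0,0,0,0,0,0.3,0.2]]'; python3 t.py
python3 jog.py '[[0,0,0,0,0,0.1,0.2],[0,0,0,0,0,0.2,0.2],[0,0,0,0,0,0.3,0.2]]'; python3 t.py
```

```text
time_s: 13.05
eef_pos: [0.4854, -0.2916, 0.0239]
eef_rot: [-0.0, -0.622, 0.783, -0.003]
wrist_force: [4.6, -6.3, -5.6]
opening: 0.394
grasp_force: 60.1
[ 4.6 -6.3 -5.6] [-1.322 -1.078  0.084] q6 2.6205
time_s: 13.42
eef_pos: [0.4851, -0.2916, 0.0239]
eef_rot: [-0.0, -0.498, 0.867, -0.003]
wrist_force: [3.8, -7.6, -5.1]
opening: 0.397
grasp_force: 60.1
[ 3.8 -7.6 -5.1] [-1.344 -0.836  0.104] q6 2.9205
```

Run:
```python
from h import *
a,_=snap('wrist','w8');b,_=snap('side','s8');t8,_=snap('top','t8')
s0=cv2.imread('pics/s0.png')
def sh(A,B,x,y,w,h):
    g=lambda I:np.float32(cv2.cvtColor(I,cv2.COLOR_BGR2GRAY)[y:y+h,x:x+w])
    return cv2.phaseCorrelate(g(A),g(B),cv2.createHanningWindow((w,h),cv2.CV_32F))
print('left side edge',sh(s0,b,215,195,50,35),'moka',sh(s0,b,195,140,45,60),'rear',sh(s0,b,185,170,40,40),'kr',sh(s0,b,235,142,26,22),'bg',sh(s0,b,120,200,50,50))
for n in('w6','w7','w8'):
    I=cv2.cvtColor(cv2.imread(f'pics/{n}.png'),cv2.COLOR_BGR2GRAY)[195:250,225:300]
    ys,xs=np.where(I>110);print(n,len(xs),xs.mean()+225,ys.mean()+195)
cv2.imwrite('pics/cmp.png',np.hstack([cv2.resize(cv2.imread(f'pics/{n}.png')[150:290,190:325],(266,276),interpolation=cv2.INTER_CUBIC) for n in('w6','w7','w8')]))
s=[cv2.resize(cv2.imread(f'pics/{n}.png')[135:225,205:295],(399,320),interpolation=cv2.INTER_CUBIC) for n in('s0','s8')]
c=np.vstack([cv2.imread('pics/cmp.png'),np.hstack(s)]);print(c.shape);cv2.imwrite('pics/cmp.png',c)
```

```text
left side edge ((-0.1762435485180056, -0.21365157515742084), 0.8771730762057834) moka ((-2.0808373003312077, -0.02795130207463359), 0.740804252271299) rear ((-0.6991120851595163, 0.2555481310422074), 0.8988336265087128) kr ((-0.6855401934261849, -0.890527431802898), 0.7682500577267305) bg ((-0.14932516443208144, 0.04579226202558928), 0.8659289085388183)
w6 884 277.091628959276 205.79751131221718
w7 1283 268.70693686671865 206.95713172252533
w8 1305 268.4666666666667 207.47432950191572
(596, 798, 3)
```

View pics/cmp.png

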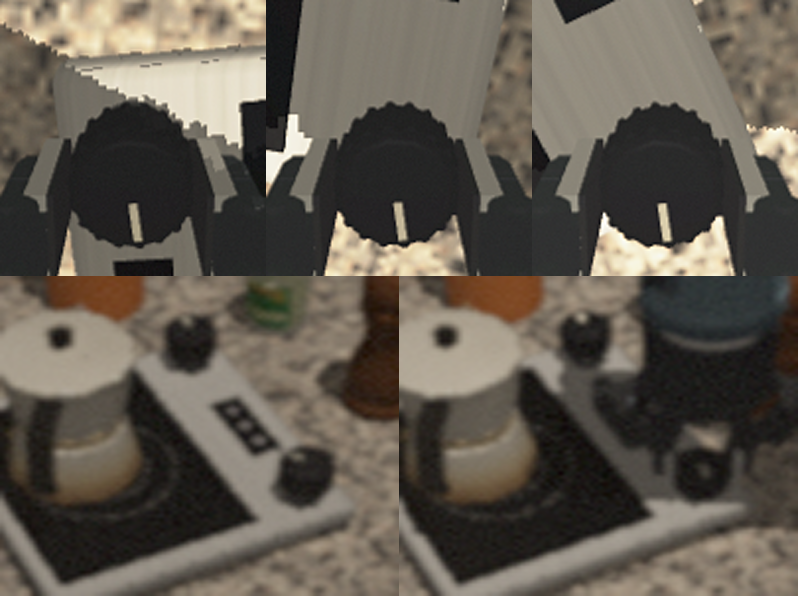

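All 10 views are used. The line stays fixed between the fingers, so there's no slip and 4.0 rad clockwise has been turned. I'll ratchet back and carry on to the stop.

```bash
python3 jog.py '[[0,0,0,0,0,0,0.7],[0,0,0,0,0,0,0.7],[0,0,0,0,0,-0.18,0.7],[0,0,0,0,0,-0.36,0.7],[0,0,0,0,0,-0.54,0.7],[0,0,0,0,0,-0.72,0.7],[0,0,0,0,0,-0.9,0.7],[0,0,0,0,0,-1.08,0.7],[0,0,0,0,0,-1.26,0.7],[0,0,0,0,0,-1.44,0.7]]'
python3 t.py
python3 jog.py '[[0,0,0,0,0,-0.18,0.7],[0,0,0,0,0,-0.36,0.7],[0,0,0,0,0,-0.54,0.7],[0,0,0,0,0,-0.72,0.7],[0,0,0,0,0,-0.9,0.7],[0,0,0,0,0,-1.0,0.2],[0,0,0,0,0,-1.0,0.2],[0,0,0,0,0,-1.0,0.2],[0,0,0,0,0,-1.0,0.2],[0,0,0,0,0,-1.0,0.2]]'
python3 t.py
```

```text
time_s: 14.82
eef_pos: [0.4837, -0.2884, 0.0235]
eef_rot: [-0.0, 0.948, -0.318, -0.0]
wrist_force: [0.3, 0.2, 0.4]
opening: 0.697
grasp_force: 0.0
[0.3 0.2 0.4] [ 0.013  0.055 -0.044] q6 1.4709
time_s: 16.08
eef_pos: [0.4848, -0.2903, 0.0246]
eef_rot: [0.001, 0.985, 0.171, 0.001]
wrist_force: [0.5, -5.2, 2.4]
opening: 0.397
grasp_force: 59.5
[ 0.5 -5.2  2.4] [-0.604 -0.111  0.131] q6 0.4782
```

```bash
python3 jog.py '[[0,0.001,0,0,0,0.1,0.2],[0,0.001,0,0,0,0.2,0.2],[0,0.001,0,0,0,0.3,0.2]]';python3 t.py
python3 jog.py '[[0,0,0,0,0,0.1,0.2],[0,0,0,0,0,0.2,0.2],[0,0,0,0,0,0.3,0.2]]';python3 t.py
```

```text
time_s: 16.45
eef_pos: [0.4849, -0.2903, 0.0244]
eef_rot: [0.001, 1.0, 0.02, 0.001]
wrist_force: [0.8, -2.4, 3.9]
opening: 0.392
grasp_force: 59.7
[ 0.8 -2.4  3.9] [-0.105 -0.126  0.134] q6 0.7806
time_s: 16.82
eef_pos: [0.4852, -0.2904, 0.0245]
eef_rot: [0.001, 0.992, -0.129, 0.001]
wrist_force: [1.4, -2.1, 3.1]
opening: 0.396
grasp_force: 59.6
[ 1.4 -2.1  3.1] [-0.201 -0.207  0.126] q6 1.0807
```

```bash
python3 jog.py '[[0,0,0,0,0,0.1,0.2],[0,0,0,0,0,0.2,0.2],[0,0,0,0,0,0.3,0.2]]';python3 t.py
```

```text
time_s: 17.2
eef_pos: [0.4853, -0.2905, 0.0245]
eef_rot: [0.001, 0.961, -0.276, 0.001]
wrist_force: [1.7, -2.6, 3.5]
opening: 0.396
grasp_force: 59.6
[ 1.7 -2.6  3.5] [-0.276 -0.306  0.06 ] q6 1.3806
```

```bash
python3 jog.py '[[0,0,0,0,0,0.1,0.2],[0,0,0,0,0,0.2,0.2],[0,0,0,0,0,0.3,0.2]]';python3 t.py
```

```text
time_s: 17.58
eef_pos: [0.4853, -0.2907, 0.0246]
eef_rot: [0.001, 0.909, -0.416, 0.001]
wrist_force: [2.4, -2.4, 3.0]
opening: 0.39
grasp_force: 59.6
[ 2.4 -2.4  3. ] [-0.429 -0.346  0.111] q6 1.6806
```

```bash
python3 jog.py '[[0,0,0,0,0,0.1,0.2],[0,0,0,0,0,0.2,0.2],[0,0,0,0,0,0.3,0.2]]';python3 t.py
```

```text
time_s: 17.95
eef_pos: [0.4853, -0.2909, 0.0246]
eef_rot: [0.0, 0.837, -0.548, 0.001]
wrist_force: [1.9, -3.9, 2.8]
opening: 0.395
grasp_force: 59.5
[ 1.9 -3.9  2.8] [-0.565 -0.226  0.137] q6 1.9806
```

```bash
python3 jog.py '[[0,0,0,0,0,0.1,0.2],[0,0,0,0,0,0.2,0.2],[0,0,0,0,0,0.3,0.2]]';python3 t.py
```

```text
time_s: 18.32
eef_pos: [0.4853, -0.291, 0.0246]
eef_rot: [0.0, 0.746, -0.666, 0.002]
wrist_force: [1.7, -3.8, 1.9]
opening: 0.392
grasp_force: 59.5
[ 1.7 -3.8  1.9] [-0.643 -0.113  0.038] q6 2.2806
```

```bash
python3 jog.py '[[0,0,0,0,0,0.1,0.2],[0,0,0,0,0,0.2,0.2],[0,0,0,0,0,0.3,0.2]]';python3 t.py
```

```text
time_s: 18.7
eef_pos: [0.4856, -0.2882, 0.0244]
eef_rot: [0.001, -0.638, 0.77, 0.0]
wrist_force: [2.5, 5.9, 7.2]
opening: 0.392
grasp_force: 60.0
[2.5 5.9 7.2] [ 1.053 -0.768  1.018] q6 2.5796
```

```bash
python3 jog.py '[[0,0,0,0,0,0.1,0.2],[0,0,0,0,0,0.2,0.2],[0,0,0,0,0,0.3,0.2]]';python3 t.py
```

```text
time_s: 19.08
eef_pos: [0.4865, -0.288, 0.0249]
eef_rot: [0.002, -0.516, 0.857, -0.0]
wrist_force: [8.1, 8.5, 7.2]
opening: 0.394
grasp_force: 58.8
[8.1 8.5 7.2] [ 1.403 -1.515  1.106] q6 2.8796
```

```bash
python3 - <<'E'
from h import *
b,_=snap('side','s9');t,_=snap('top','t9')
s8=cv2.imread('pics/s8.png');t8=cv2.imread('pics/t8.png');s0=cv2.imread('pics/s0.png');t0=cv2.imread('pics/t0.png')
def sh(A,B,x,y,w,h):
    g=lambda I:np.float32(cv2.cvtColor(I,cv2.COLOR_BGR2GRAY)[y:y+h,x:x+w])
    r=cv2.phaseCorrelate(g(A),g(B),cv2.createHanningWindow((w,h),cv2.CV_32F));return np.round(r[0],2),round(r[1],2)
for n,A,B,C in(('side',s0,s8,b),):
  print([ (sh(A,B,*r),sh(A,C,*r)) for r in ((195,140,45,60),(185,170,40,40),(190,150,40,70))])
for r in ((250,124,40,30),(270,130,50,40),(236,120,30,40),(310,125,20,40)): print(sh(t0,t8,*r),sh(t0,t,*r))
E
for i in 1 2 3; do python3 jog.py '[[0,0,0,0,0,-0.06,0.2]]' >/dev/null; python3 t.py; done
```

```text
[((array([-2.08, -0.03]), 0.74), (array([-1.2 , -4.26]), 0.75)), ((array([-0.7 ,  0.26]), 0.9), (array([-0.37, -0.33]), 0.88)), ((array([-1.49,  0.71]), 0.88), (array([-1.62, -3.66]), 0.48))]
(array([-0.21, -2.99]), 0.4) (array([ 4.35, -0.  ]), 0.67)
(array([ 0.8 , -3.66]), 0.89) (array([ 5.23, -0.81]), 0.98)
(array([ 0.03, -0.5 ]), 0.97) (array([ 0.79, -0.69]), 1.06)
(array([-7.35,  3.25]), 0.03) (array([4.11, 1.18]), 0.28)
[4.7 8.2 9.5] [ 1.401 -1.006 -0.058] q6 2.816
[4.1 9.4 7.9] [ 1.541 -0.922 -0.034] q6 2.7556
[ 2.8 10.1 10.5] [ 1.593 -0.863 -0.084] q6 2.6956
```

The stop has been found, and the torque dropped to plain screw friction within 0.06 rad of backing off, so the stop is at q6 ≈ 2.845. The right setting is 3.7 rad anticlockwise from there, at q6 ≈ -0.855.

```bash
python3 jog.py '[[0,0,0,0,0,-0.18,0.2],[0,0,0,0,0,-0.36,0.2],[0,0,0,0,0,-0.54,0.2],[0,0,0,0,0,-0.72,0.2],[0,0,0,0,0,-0.9,0.2]]';python3 t.py
python3 jog.py '[[0,0,0,0,0,-0.18,0.2],[0,0,0,0,0,-0.36,0.2],[0,0,0,0,0,-0.54,0.2],[0,0,0,0,0,-0.72,0.2],[0,0,0,0,0,-0.9,0.2]]';python3 t.py
```

```text
time_s: 20.18
eef_pos: [0.4823, -0.2853, 0.0239]
eef_rot: [-0.002, 0.885, -0.466, -0.004]
wrist_force: [-10.4, 13.1, 19.2]
opening: 0.394
grasp_force: 60.2
[-10.4  13.1  19.2] [ 2.1    1.524 -0.028] q6 1.7917
time_s: 20.8
eef_pos: [0.4794, -0.2892, 0.0241]
eef_rot: [-0.001, 0.999, -0.035, -0.005]
wrist_force: [-21.5, -2.0, 17.9]
opening: 0.393
grasp_force: 60.2
[-21.5  -2.   17.9] [-0.063  3.624 -0.137] q6 0.8917
```

```bash
python3 jog.py '[[0,0,0,0,0,0,0.7],[0,0,0,0,0,0,0.7],[0,0,0,0,0,0,0.7]]';python3 t.py
python3 - <<'E'
from h import *
a,p=snap('wrist','w10');b,_=snap('side','s10');t,_=snap('top','t10')
s0=cv2.imread('pics/s0.png');t0=cv2.imread('pics/t0.png')
def sh(A,B,x,y,w,h):
    g=lambda I:np.float32(cv2.cvtColor(I,cv2.COLOR_BGR2GRAY)[y:y+h,x:x+w])
    r=cv2.phaseCorrelate(g(A),g(B),cv2.createHanningWindow((w,h),cv2.CV_32F));return np.round(r[0],2),round(r[1],2)
print([sh(s0,b,*r) for r in ((195,140,45,60),(185,170,40,40),(190,150,40,70),(235,142,26,22))])
for r in ((270,130,50,40),(236,120,30,40),(240,115,30,20),(300,195,25,18)): print(sh(t0,t,*r))
g=cv2.cvtColor(a,cv2.COLOR_BGR2GRAY)
# print coarse gray map around knob
print(proj(p,tool()[1]))
for y in range(170,262,4): print(y,' '.join('%3d'%g[y,x] for x in range(200,320,4)))
E
```

```text
time_s: 21.18
eef_pos: [0.4844, -0.2892, 0.0234]
eef_rot: [-0.0, 0.999, -0.037, -0.0]
wrist_force: [0.1, 0.7, 0.3]
opening: 0.697
grasp_force: 0.0
[0.1 0.7 0.3] [ 0.005 -0.007 -0.054] q6 0.8968
[(array([-1.37,  0.21]), 0.9), (array([-0.73, -0.05]), 0.97), (array([-1.16,  0.53]), 0.87), (array([-0.47, -0.71]), 0.96)]
(array([ 0.78, -3.2 ]), 0.95)
(array([ 0.09, -0.42]), 0.98)
(array([ 0.06, -0.61]), 0.86)
(array([ 1.21, -0.63]), 0.56)
[257.21621556 211.62533079]
170 128 137 182 160 167 165 213 224 226 226 226 225 226 225 226 225 232 113 113 114 114 113 114 114 113 114 112 113 113 113
174 161 195 208 190 193 129 216 223 222 221 221 222 221 221 221 222 233 109 108 109 109 109 109 109 109 107 108 107 109 110
178 214 199 186 187  92 125 216 226 225 226 225 225 226 225 225 156 113 111 112 113 111 113 112 112 112 111 112 111 111 112
182 197 171 167 173  94 125 213 223 223 224 224 224 225 224 224 108 111 111 112 112 110 112 112 111 111 110 112 111 112 110
186 203 179 165 171  86 119 215 220 219 152 153 153 102 104 104 110 109 108 109 109 109 109 108 109 109 108 109 109 109 109
190 170 155 12
[... 1517 characters left out ...]
  32  32  35  33  31  32  33  34  34  32  33  31  34  38 112 113 114 118  34  37
242  36 161 154 156 191 243 106  31  28 164 164 149 115  49  33  31  34  35  33  31  34  32  32 111 111 111 112 116  34  34
246  34 130 193 191 194 115 104  31  32  28  55  97 141 170  33  31  32  35  34  31  34  34  33  79 111 112 110 106  34  34
250  36 151 175 146 121 110 101  26  34  32  30  31  31  32  33  33  32  31  33  33  33  32  28 109 107 107 107  96  34  34
254  36 160 204 190  87  95 115 101  33  32  32  30  31  29  31  31  33  33  29  31  32  31  66  88  90  85 106 103  35  35
258  34  76 129  81  81  92 114 116  30  34  34  32  32  33  33  33  27  31  29  31  32  33  56  72  76  73 103 115  35  35
```

Run:
```python
from h import *
p=load('w10')
for z in (.078,.082):
  X=atz(p,(258.8,246.5),z); print(X,togo([*X,.0234]))
```

```text
[ 0.48474639 -0.29008013] [0.0003 0.0006 0.0001]
[ 0.48680639 -0.2901922 ] [0.0024 0.0006 0.0001]
```

```bash
python3 jog.py '[[0.001,0.001,0,0,0,0,0.2],[0.001,0.001,0,0,0,0,0.2],[0.001,0.001,0,0,0,0,0.2],[0.001,0.001,0,0,0,0,0.2],[0.001,0.001,0,0,0,-0.18,0.2],[0.001,0.001,0,0,0,-0.36,0.2],[0.001,0.001,0,0,0,-0.54,0.2],[0.001,0.001,0,0,0,-0.72,0.2],[0.001,0.001,0,0,0,-0.87,0.2]]';python3 t.py
```

```text
time_s: 22.45
eef_pos: [0.4852, -0.2905, 0.0239]
eef_rot: [-0.0, 0.921, 0.39, -0.0]
wrist_force: [-1.8, 1.6, 4.3]
opening: 0.395
grasp_force: 59.6
[-1.8  1.6  4.3] [ 0.262  0.139 -0.066] q6 0.0203
```

Forces are low, so I'll finish the remaining 0.875 rad and release.

```bash
python3 jog.py '[[0,0,0,0,0,-0.18,0.2],[0,0,0,0,0,-0.36,0.2],[0,0,0,0,0,-0.54,0.2],[0,0,0,0,0,-0.72,0.2],[0,0,0,0,0,-0.87,0.2],[0,0,0,0,0,-0.87,0.2]]';python3 t.py
python3 jog.py '[[0,0,0,0,0,0,0.7],[0,0,0,0,0,0,0.7],[0,0,0,0,0,0,0.7]]'
python3 - <<'E'
from h import *
a,p=snap('wrist','w11');g=cv2.cvtColor(a,cv2.COLOR_BGR2GRAY)
print(tool())
for y in range(194,270,4): print(y,' '.join('%3d'%g[y,x] for x in range(212,308,4)))
E
```

```text
time_s: 23.2
eef_pos: [0.4847, -0.2901, 0.0239]
eef_rot: [-0.001, 0.672, 0.74, 0.0]
wrist_force: [-3.2, 4.0, 7.5]
opening: 0.391
grasp_force: 59.9
[-3.2  4.   7.5] [0.585 0.385 0.106] q6 -0.8462
time_s: 23.58
eef_pos: [0.4853, -0.2908, 0.0235]
eef_rot: [-0.0, 0.673, 0.74, 0.0]
wrist_force: [0.4, 0.3, -0.2]
opening: 0.698
grasp_force: 0.0
(array([[-9.47716044e-02,  9.95499042e-01,  2.58478897e-05],
       [ 9.95499042e-01,  9.47716036e-02,  3.28287711e-05],
       [ 3.02313642e-05,  2.88427847e-05, -9.99999999e-01]]), array([ 0.48535257, -0.29079169,  0.0235917 ]))
194  70  83  98 104 106 106 107 108 107 106 107 217 218 217 220 220 218 219 215 214 214 207 209 209
198  83  74  98 104 108 106 107 107 106 106 112 149 149 213 220 221 218 220 219 220 218 217 219 216
202  87  86  98 105 107 106 109 109  26  47  27  29  55  21 152 147 218 220 219 221 214 217 220 216
206  93  90 100 103 108 109  52  27  28  31  30  29  25  33  35  39 221 218 219 220 214 218 219 216
210  51  96 101 105 106  86  27  31  28  28  29  30  30  28  29  34 106 220 220 220 214 220 219 214
214 101  98 102 106  50  28  
[... 670 characters left out ...]

242 101 103 106  30 144 139  81  22  26  31  30  31  32  32  34  31  32  31  29 109 108 104 110 114
246 100 104 102  31  71 101 158 160 158 138  33  28  31  30  31  31  31  30  27 110 108 106 110  58
250  99 102  74  27  30  32  31  30  30  27  29  32  30  32  30  29  31  31  28 110 105 109 112  16
254  99 103 107  42  30  30  31  31  30  31  32  29  33  31  31  31  34  31 107 108 105 109 110  19
258 102 103 108  66  27  29  31  28  31  31  32  31  29  31  34  31  29  29 106 107 104 109  99  17
262 102 107 107 107 107  30  28  26  32  31  29  31  30  33  31  32  29 108 108 106 106 109  47  17
266 105 108 106 108 109  39  28  32  32  31  30  29  31  29  32  30  96 105 109 105 109 111  15  18
```

```bash
python3 jog.py '[[0,0,-0.03,0,0,0,0.7],[0,0,-0.055,0,0,0.05,0.7],[-0.05,-0.01,-0.055,0,0,0.15,0.7],[-0.1,-0.02,-0.055,0,0,0.25,0.7],[-0.153,-0.03,-0.055,0,0,0.35,0.7],[-0.153,-0.03,-0.055,0,0,0.35,0.7],[-0.153,-0.03,-0.055,0,0,0.35,0.7]]';python3 t.py
python3 - <<'E'
from h import *
a,p=snap('wrist','w12');g=cv2.cvtColor(a,cv2.COLOR_BGR2GRAY)
M,X=tool();print(X)
for z in (.05,.08,.085):print(z,proj(p,[.4702,-.4458,z]))
for y in range(176,262,4): print(y,' '.join('%3d'%g[y,x] for x in range(208,312,4)))
E
```

```text
time_s: 24.5
eef_pos: [0.4696, -0.4454, 0.0781]
eef_rot: [-0.001, 0.791, 0.611, 0.0]
wrist_force: [0.3, 0.1, 0.5]
opening: 0.701
grasp_force: 0.0
[0.3 0.1 0.5] [ 0.02  -0.026  0.016] q6 -0.6872
[ 0.46987667 -0.44478192  0.07818416]
0.05 [255.94241365 200.70604507]
0.08 [255.95341681 213.29869798]
0.085 [255.95558174 215.7763702 ]
176  94  70 102 111 108 115 115 117 115 116 114 116 115 116 117 119 231 230 228 228 227 228 153  34  35  34
180 103  69  80  99 109 115 116 114 117 114 116 115 114 115 116 114 106 233 229 227 228 227 239  33  33  35
184  83  83  90  94 106 114 116 115 120 114 116 115 117 115 118 116 116 114 163 226 226 228 230  30  33  32
188  85  87 106  89  95 113 115 116 120 115  24  31  29  31  24 118 115 119 117 150 227 227 229  28  33  32
192  93  94 103  86  70 110 115 115  82  28  32  30  29  28  31  30 113 119 117 114 109 232 228  23  32  32
196  93  88  97 105  82 109 115 107  28  30  34  32  32  31  32  31  30  97 118 115 116 114 226  44  31  31
200  90  91 100  99  85 109 115  47  33  33  38  36  33  37  38  30  29  25 118 115 114 115 114  55  30  29
204  81  95 
[... 907 characters left out ...]
  30  31  82  73  81 114 103 113 106 112  85 105 108
240  71 166  79 103  95 126 151 185 165 175  93  92  85  92  85  74  77 106 118 113  98  98 104  84 105 103
244 131 149 145 172 119 184 193 205 189 195 113  68  83  99 104  66  68 116 112  84  89  81  80 109  97 101
248 106 128 195 198 137 163 162 171 197 216 208  95  82  88  92  68  72 105  99  99  81  63  64  97  90  57
252  94  97 160 185 133 213 160 176 213 235 199 104  92  80  96  96  77  93 108  94  62  44  62  78  81  85
256  98 105  99 106 126 186 216 202 178 155 188  91  73  66  82  76  65  70 100  89 106  51  76  70  57  83
260  95  83  69  48  48  94 162 154 144 168 219 174  84  64  82  94  66  63  70  86  89  66  64  40  56  86
```

The right knob's disc centre is at (257,217) and its line points at 255° in world axes. The left's final line lies within 2° of the hob's front direction, which agrees with the stop count, so the marks are referenced to the front. The right knob needs 1.41 rad clockwise.

```bash
python3 jog.py '[[-0.001,0.001,0.025,0,0,0,0.7],[-0.001,0.001,0.05,0,0,0,0.7],[-0.001,0.001,0.053,0,0,0,0.7],[-0.001,0.001,0.053,0,0,0,0.7],[-0.001,0.001,0.053,0,0,0,0.2],[-0.001,0.001,0.053,0,0,0,0.2],[-0.001,0.001,0.053,0,0,0,0.2],[-0.001,0.001,0.053,0,0,0,0.2]]';python3 t.py
python3 jog.py '[[0,0,0,0,0,0.12,0.2],[0,0,0,0,0,0.24,0.2],[0,0,0.0005,0,0,0.36,0.2],[0,0,0.0005,0,0,0.48,0.2]]';python3 t.py
```

```text
time_s: 25.55
eef_pos: [0.4702, -0.4476, 0.0274]
eef_rot: [0.0, 0.791, 0.612, -0.001]
wrist_force: [-6.2, 2.1, 5.7]
opening: 0.395
grasp_force: 59.0
[-6.2  2.1  5.7] [0.326 0.815 0.007] q6 -0.6873
time_s: 26.05
eef_pos: [0.4712, -0.448, 0.0273]
eef_rot: [0.001, 0.915, 0.404, 0.0]
wrist_force: [-1.7, 1.6, 4.4]
opening: 0.391
grasp_force: 59.1
[-1.7  1.6  4.4] [0.135 0.207 0.105] q6 -0.2034
```

```bash
python3 jog.py '[[0,0,0,0,0,0.12,0.2],[0,0,0.0005,0,0,0.24,0.2],[0,0,0.0005,0,0,0.36,0.2],[0,0,0.001,0,0,0.48,0.2],[0,0,0.001,0,0,0.6,0.2]]';python3 t.py
python3 jog.py '[[0,0,0,0,0,0.12,0.2],[0,0,0,0,0,0.24,0.2],[0,0,0,0,0,0.33,0.2],[0,0,0,0,0,0.33,0.2]]';python3 t.py
python3 jog.py '[[0,0,0,0,0,0,0.7],[0,0,0,0,0,0,0.7],[0,0,0,0,0,0,0.7],[0,0,-0.03,0,0,0,0.7],[0,0,-0.055,0,0,0,0.7],[0,0,-0.055,0,0,0,0.7]]'
python3 - <<'E'
from h import *
a,p=snap('wrist','w13')
M,X=tool();print(M[:,0].round(3),X)
def line(n,x0,x1,y0,y1):
    g=cv2.cvtColor(cv2.imread(f'pics/{n}.png'),cv2.COLOR_BGR2GRAY);m=(g[y0:y1,x0:x1]>95).astype(np.uint8)
    k,l,st,c=cv2.connectedComponentsWithStats(m);return [(st[i].tolist(),(c[i]+[x0,y0]).round(1).tolist()) for i in range(1,k) if 5<st[i][4]<150]
print(line('w13',230,285,195,240))
g=cv2.cvtColor(a,cv2.COLOR_BGR2GRAY)
for y in range(180,262,4): print(y,' '.join('%3d'%g[y,x] for x in range(216,300,4)))
E
```

```text
time_s: 26.68
eef_pos: [0.4722, -0.4491, 0.0269]
eef_rot: [0.002, 0.993, 0.116, 0.001]
wrist_force: [1.8, -0.5, 4.3]
opening: 0.393
grasp_force: 59.3
[ 1.8 -0.5  4.3] [-0.215 -0.128  0.094] q6 0.3966
time_s: 27.18
eef_pos: [0.4722, -0.4499, 0.0268]
eef_rot: [0.003, 0.999, -0.047, 0.002]
wrist_force: [2.7, -4.6, 5.1]
opening: 0.389
grasp_force: 59.4
[ 2.7 -4.6  5.1] [-0.883 -0.324 -0.074] q6 0.722
time_s: 27.92
eef_pos: [0.4717, -0.4483, 0.0813]
eef_rot: [0.001, 0.999, -0.047, 0.001]
wrist_force: [-0.6, -0.4, -0.5]
opening: 0.697
grasp_force: 0.0
[ 0.996 -0.094  0.001] [ 0.47092512 -0.44732703  0.07952244]
[([48, 0, 7, 29, 120], [282.0, 208.0]), ([26, 22, 5, 15, 54], [258.3, 224.4]), ([46, 29, 9, 11, 44], [281.7, 228.1]), ([12, 38, 3, 3, 8], [243.1, 233.9]), ([22, 38, 6, 4, 17], [254.1, 234.5]), ([29, 40, 2, 5, 8], [259.6, 237.4]), ([12, 43, 4, 2, 6], [243.5, 238.7]), ([39, 42, 5, 3, 10], [270.7, 238.4])]
180 222 225 111 112 112 111 112 112 113 112 115 112 112 112 110 112 108 105  99  93  73
184 220 139 110 111 111 112 110 112  45  41  28  26  27 116 114 112 109 106 102  78  62
188 22
[... 965 characters left out ...]
  82  73  67  46  84  88  85  93  68  48  42  38  65  82  83  86  83 106 105  78 114
236  85  57  52  69  63  88  51  93  82  97  86  96  80  85  80  84  93  87  92  58 112
240  89  65  64  60  82  83  87 104  99  98  77 100  71  87 105  55  91  86  85  93  89
244  70  71  75  86 104  89  92  91  93 102 104  99  78  73  71  76  84 100 107 105  74
248 102  97  99  84  86  93 106  81 101  82  83 111  93  99  79  78  74  95  95  78  68
252  95  93  94  98 101  96 105  55  78  61 101  82  79  94  91  91  65  84 102 107  97
256  82  74  99 109 107  89  85  64  77  47  80 100  84  99  88 100 103 104 123 120  81
260  72 104  91  84 102 107  82  63  61  82  96  93  87  91  97  83  89 132  65  68  82
```

```bash
python3 jog.py '[[0,-0.05,0,0,0,0,0.7],[0,-0.1,0,0,0,0,0.7],[0,-0.156,0,0,0,0,0.7],[0,-0.156,0,0,0,0,0.7],[0,-0.156,0,0,0,0,0.7]]'
python3 - <<'E'
from h import *
snap('wrist','w14')
for n in('w13','w14'):
    g=cv2.cvtColor(cv2.imread(f'pics/{n}.png'),cv2.COLOR_BGR2GRAY)
    dark=(g[180:240,225:295]<45).astype(np.uint8);k,l,st,c=cv2.connectedComponentsWithStats(dark);i=1+st[1:,4].argmax();print(n,'knob',st[i]+[225,180,0,0,0])
    m=(g[205:236,245:272]>120).astype(np.uint8);k,l,st,c=cv2.connectedComponentsWithStats(m)
    for j in range(1,k):
        if 15<st[j][4]<90:
            ys,xs=np.where(l==j);w=g[205:236,245:272][ys,xs].astype(float);q=np.polyfit(ys,xs,1,w=w);print(' line',st[j][:4],'c',c[j]+[245,205],'slope deg',np.degrees(np.arctan(q[0])))
p=load('w14');print(tool())
g=cv2.cvtColor(cv2.imread('pics/w14.png'),cv2.COLOR_BGR2GRAY)
for y in range(180,244,4): print(y,' '.join('%3d'%g[y,x] for x in range(216,300,4)))
E
```

```text
time_s: 28.6
eef_pos: [0.4851, -0.2917, 0.0783]
eef_rot: [-0.0, 0.999, -0.047, -0.001]
wrist_force: [-0.1, -0.2, 0.0]
opening: 0.699
grasp_force: 0.0
w13 knob [ 234  182   48   47 1569]
 line [12 12  4 14] c [258.29166667 224.25      ] slope deg 2.834793569831455
w14 knob [ 231  181   47   53 1833]
 line [ 8 11  3 14] c [253.95 222.8 ] slope deg 1.5004432579312486
(array([[ 9.95541544e-01, -9.43218417e-02, -6.51595784e-04],
       [-9.43217456e-02, -9.95541751e-01,  1.76715200e-04],
       [-6.65358910e-04, -1.14467671e-04, -9.99999772e-01]]), array([ 0.4851011 , -0.2924709 ,  0.07852124]))
180 103 158 215 105 109 108 107 109 109  91 111 110 106 107 106 106 107 107 106 107 108
184 110 143 198 103 108 107 110  44  28  25  28  29  68  93 107 107 107 108 107 106 107
188 162 149 210 105 108 110  28  30  30  33  29  29  29  27 110 107 107 107 107 109 108
192 201 212 195 103 108  28  32  29  29  34  33  29  28  32  25 105 106 106 105 105 107
196 216 203 206 100 101  31  31  34  32  34  34  33  35  31  29 104 105 105 105 106 105
200 176 192 200 188  44  31  31  31  31  31  31  33  33  30  3
[... 205 characters left out ...]
 121 181 172 197  25  30  32  31  33  31  29  33  33  30  30  29 100 224 129 105 106
216 115 160 205 197  25  32  30  33  30  74  47  34  32  30  34  36 222 220 220 214 100
220 169 173 212 166 203  31  35  31  32  63  64  32  32  31  31 203 208 207 208 208 208
224 160 159 201 193  85  36  32  32  31  53  64  31  32  29  43 107 102  95  85  87  82
228 177 147 175 227  96  95  27  30  31  32  81  31  31  30  89 101  84  72  70  95 101
232 155 177 172 110 107  95  85  76  53  39  24  75  89  93  59  71  78  71  74  72 111
236 141 171  73  75  92  77  91  99  92  84  82  89  76  80  83  67  87  60  72  71  91
240 127 220  97  80  62  63 111 104  79  72  77  92  90  82  72 102 108  96  98  85  91
```

```bash
python3 jog.py '[[0,0,-0.05,0,0,0,0.7],[0,0,-0.1,0,0,0,0.7],[0,0,-0.15,0,0,0,0.7],[0,-0.06,-0.15,0,0,0,0.7],[0,-0.12,-0.15,0,0,0,0.7],[0,-0.18,-0.15,0,0,0,0.7],[0,-0.18,-0.15,0,0,0,0.7],[0,-0.18,-0.15,0,0,0,0.7]]'
python3 - <<'E'
from h import *
b,_=snap('side','s15');t,_=snap('top','t15');b2,_=snap('side','s16')
s0=cv2.imread('pics/s0.png');t0=cv2.imread('pics/t0.png')
def sh(A,B,x,y,w,h):
    g=lambda I:np.float32(cv2.cvtColor(I,cv2.COLOR_BGR2GRAY)[y:y+h,x:x+w])
    r=cv2.phaseCorrelate(g(A),g(B),cv2.createHanningWindow((w,h),cv2.CV_32F));return np.round(r[0],2),round(r[1],2)
print('side moka,rear,kl,kr,flask,mill,spice,mug',*[sh(s0,b,*r) for r in ((195,140,45,60),(185,170,40,40),(255,175,34,34),(235,142,26,22),(205,72,40,75),(280,125,30,55),(255,115,30,38),(305,225,60,50))],sep='\n')
print('top moka,rl,rr,kl,kr,mill,spice,flask,mug',*[sh(t0,t,*r) for r in ((270,130,45,45),(236,120,24,30),(315,122,24,30),(238,188,24,24),(303,192,24,24),(265,230,36,40),(316,228,34,34),(345,185,70,40),(122,190,60,45))],sep='\n')
print('still',np.abs(b.astype(int)-b2)[130:230,180:300].mean())
E
```

```text
time_s: 29.65
eef_pos: [0.5025, -0.114, 0.2292]
eef_rot: [0.0, 0.999, -0.047, 0.0]
wrist_force: [-0.2, -0.7, 0.0]
opening: 0.702
grasp_force: 0.0
side moka,rear,kl,kr,flask,mill,spice,mug
(array([-0.85,  0.25]), 0.86)
(array([-0.55,  0.18]), 0.87)
(array([-0.03, -0.25]), 0.62)
(array([0.76, 0.29]), 0.77)
(array([-0.05,  0.35]), 0.91)
(array([-0.58,  0.52]), 0.38)
(array([0.03, 0.  ]), 0.84)
(array([-0.04,  0.24]), 0.88)
top moka,rl,rr,kl,kr,mill,spice,flask,mug
(array([ 0.55, -1.69]), 0.99)
(array([ 0.18, -0.72]), 0.97)
(array([-0.16, -0.36]), 0.96)
(array([ 0.7 , -0.36]), 0.56)
(array([-0.25, -0.11]), 0.68)
(array([0.06, 0.17]), 0.98)
(array([-0.01, -0.12]), 0.99)
(array([-1.3 , -0.46]), 1.03)
(array([-0.21,  0.78]), 0.54)
still 1.8356388888888888
```

The moka top shifted back 1.7 px, which matches a hob that leaned about 3.6 mm forward and now stands level. The side and top pictures show no real shift in the things around it.

```bash
python3 -c "
from bench import ctrl
print(ctrl.hand_in())"
```

```text
the job is handed in; nothing more can be done
None
```

I turned both feet clockwise, net: the left about 2.25 rad, set by counting back from its stop, and the right 1.41 rad, set by its white line only. The job is handed in, and the last pictures fit a level hob with the moka still on it and the things around it in place, though I did not test it for rocking.

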